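# Seat the keyed rotor shaft in the mill drive

## Task

On the white mill drive, turn the black knob counter-clockwise past its click until the yellow cover stands clear of the hub. Then take the blue-gripped shaft out of the rack, push its keyed end down into the hub, turning it until the key slips into the keyway, and keep pushing until its collar sits flush on the hub. Finish still gripping it and pressing it down against the ejector spring; do not let go, and leave everything else on the bench in its place.

Things in the scene. Friction and masses are not known exactly. Their poses are not given: they have to be found in the camera images.
- drive: White mill drive with a red band, fixed to the bench: housing 200 (x) x 240 (y) x 60 high. Origin: centre of its underside, on the bench. On its top, along its own y: the hub axis at y = -50, the cover's pivot post (20 in diameter) and knob at y = +50. The hub can turn about its axis against a stiff brake (0.5 Nm) and otherwise stays as it is.
- hub_mouth (a point): Centre of the bore's mouth on the top face of the steel hub, 104 above the bench. Hub 50 in diameter, 44 high; bore 18.4 in diameter, vertical, open upward. Site z up; point x points towards the keyway, a slot 8 wide from the bore out to radius 14.5, full height, with a red dash beyond it on the top face. A brass ejector lies 24 down the bore.
- ejector (a joint): Sprung plunger in the bore: 0 when free (24 below the mouth), grows downward in m, to 0.010 at most. Pushes up with 4 N at the start and 7.2 N at 0.008, where a fully home shaft holds it; when released it lifts the shaft again.
- cover_grip (a point): Grip point on the knob's axis, 133 above the bench; turns with the knob, z up. The knob is a black upright bar, 44 long (point y) and 14 thick (point x); its top is 14 above this point, the arm below it (18 wide, 4 thick) has its top 22 below it.
- cover_disc (a point): Centre of the yellow cover disc, on its underside: 60 in diameter, 4 thick, at the end of the knob's arm, 100 from the knob's axis towards cover_grip's -y. Shut, it lies 3 above the hub's mouth and hides the bore.
- cover (a joint): Angle of the knob and cover, rad: 0 = cover shut over the hub, grows counter-clockwise seen from above (the cover swings to the drive's +x), stop at 1.3 = fully open. An over-centre spring resists (about 0.15 Nm at first, less further on) up to 0.65 rad, then it clicks over and is pulled on to 1.3, where it stays by itself; let go before 0.65, it goes back to 0.
- shaft: The loose shaft to fit, 0.12 to 0.2 kg, upright in one of the rack's holes. Origin: on its axis at the underside of the collar (42 above the bench in the rack); z up; x towards the key. Above: aluminium collar 40 in diameter, 8 high, then a round blue grip 28 in diameter, z = 8 to 52; a white stripe on its top and a red dash on the collar lie over the key. Home: origin at hub_mouth, x along its x.
- shaft_foot (a point): Centre of the shaft's lower end, 32 below its origin. The steel shaft is 16 in diameter, its foot tapered to 10 over the last 5; a brass key, 6 wide, stands out to radius 13 on its +x side from 10 to 31 above this point, so the lowest 10 is a plain round pilot that enters the bore before the key meets the hub's face.
- rack: Grey rack block fixed to the bench, 70 (x) x 280 (y) x 42 high, with three square through holes 28 wide at y = -95, 0, +95. Origin: centre of its underside.
- spare_a: A bystander shaft in the rack, same shape as the blue one but with no key and an orange grip. Origin and axes as for shaft. Leave it in its hole.
- spare_b: A bystander shaft in the rack, same shape as the blue one but with no key and a white grip. Origin and axes as for shaft. Leave it in its hole.
- jar: Bystander: amber jar, 52 in diameter, 75 high, standing loose behind. Origin: centre of its underside.
- reagent: Bystander: white bottle with a blue cap, 48 in diameter, 110 high, standing loose. Origin: centre of its underside.
- dish: Bystander: flat white dish, 84 in diameter, 16 high, loose. Origin: centre of its underside.
- pen: Bystander: yellow marker, 130 long, 11 square, lying loose on the bench behind the drive. Origin: centre of its underside.
Not all that is in view belongs to the job. Of the things like the shaft, leave any that is green; of the rest the smaller one is meant.

How it is judged:
On the way, in this order (a step that is already met when the one before it is completed fails the run):
1. the knob is turned past its click and the cover stands clear of the hub (joint above 1.1 rad) (value of joint cover above 1.1 rad), for 0.2 s.
2. the shaft is keyed into the hub and pushed fully home (z of shaft in the frame of hub_mouth between -0.004 and 0.002 m and horizontal distance between shaft and hub_mouth below 0.004 m and angle between the x axis of shaft and the x axis of hub_mouth, either way round below 0.25 rad and angle between shaft's own z axis and vertical below 0.08 rad and value of joint ejector above 0.006 m and contact force between the fingers and shaft above 3 N), for 0.3 s.
At the end, for the whole second after the job is handed in: Cover open (above 1.1 rad); shaft in the hub, collar within 2 mm of its top, axis within 4 mm, upright within 0.08 rad, key within 0.25 rad of the keyway, clear of the rack; ejector held down over 6 mm; fingers still on the shaft with over 3 N (all of step 2 and value of joint cover above 1.1 rad and contact force between shaft and rack below 0.1 N); the arm keeps its last pose, push and grip.
It fails at once if a spare shaft is moved more than 20 mm (distance of any of spare_a, spare_b from where it was at the start of the episode above 0.02 m).
It fails at once if the jar, bottle, dish or pen is moved more than 20 mm (distance of any of jar, reagent, dish, pen from where it was at the start of the episode above 0.02 m).
It also fails if it takes over 58 s, if anything falls off the work surface, if the arm or the gripper's body presses on something with over 40 N, if the wrist force passes 120 N, or if a joint passes its speed limit or range.

## Robot

A 6-joint arm with a two-finger parallel gripper is mounted at the origin on the work surface. World frame = base frame: x ahead of the robot, y to its left, z up, the work surface at z = 0. Lengths are in m, angles in rad, forces in N, time in s.
With the tool pointing down it reaches from about 0.35 to 0.775 m from the base axis. Payload 7.3 kg.
Tool frame: the origin (TCP) lies at the very end of the fingers, on their centre line; the grasp point (between the pads) lies 19 mm behind it; z points along the fingers, y is the direction in which the jaws open and shut (so a half turn about z gives the same grasp; the last joint's range is limited). The gripper opens to 92 mm and grips with 3 to 60 N. Pads are 19 mm wide; open, the fingers measure 130 mm over their backs; the gripper's body (75 mm by 190 mm) begins 47 mm behind the grasp point.
Start: joints at [-1.415, 0.342, 1.524, -0, 1.275, -0.146], TCP at [0.156, -0.501, 0.227] pointing down, gripper open.
Joint ranges: [-2.53, 2.53], [-0.77, 2.02], [0.04, 2.7], [-1, 4.14], [0.28, 2.66], [-3.11, 3.11]. Speed limits (rad/s): [2.57, 2.57, 3.14, 3.14, 3.14, 3.14].

## Interface

Orientations are given as [roll, pitch, yaw] about the fixed x, y, z axes, in that order (R = Rz(yaw) Ry(pitch) Rx(roll)).
In Python, from cell import robot gives the robot as it stands. The module is installed in compiled form; this text tells all that it offers.
- The arm moves only by the tool carry_out, never from a script. Its argument "series" is a list of rows, each an object with "jaw": the opening in per cent of the stroke, from 0 (shut) to 100 (fully open); "travel": the shift along the tool's x, y, z in units of 60 mm (1.0 is 60 mm), a list of three; "twist": the turn about the tool's z in units of 6 degrees (1.0 is 6 degrees). A call has 1 to 8 rows; each row shifts and turns the commanded pose from where the row before left it, along the tool's axes as they then stand; what a row does not reach is not made up. A row lasts 1/8 s, in which the tool goes at most 62.5 mm and 10.7 degrees, less where a joint would pass 70% of its speed; a pose out of reach is approached as far as the arm can. A call is refused whole if a number of a shift passes 1 or a number of a turn 1, either way. A call with a gripper value outside its range is refused whole. The fingers move at their own pace and stop on an object; "squeeze" is the grip in N (left out, the last holds). Time passes only in rows, so rows that do not move let the fingers close. It gives the time, the measured TCP pose, the force and the opening at its end, in the units of the state.
- robot.observe(): the state, without advancing time (a new reading comes with each control period).
- robot.read_camera(name): name is "scene" or "top" or "wrist"; returns the picture (420x560x3 uint8, blue, green, red); there is no depth.
- robot.calibration(name): a dict with "intrinsics" (3x3 intrinsics, pixels), "k1" (the pictures are not rectified: a ray, as slopes to the right and down, at radius r is drawn at 1 + k1 r^2 times it, then the intrinsics apply), "cam_to_world" (4x4, takes a point from camera to world coordinates); the wrist camera has in their place "tool_from_camera" (4x4, takes a point from camera to tool coordinates, whose origin is the TCP and whose axes are the flange's). Camera axes: x right, y up, looking along -z (the intrinsics and any distortion apply to the point x, -y, -z); pixel columns grow to the right and rows downward; lengths in m; the calibration is good to about 2 mm. A picture is of the moment at which its call begins: read the wrist's pose just before it. calibration takes no time and is no camera call.
- robot.hand_in(): hands the job in, once; it reports no verdict.
Trained networks look in the newest picture that a camera, given by its name, has taken for a name from the list of things; names that differ only in an ending like _2 or _b are one class to them, and where a whole thing is asked for, a point or a joint stands for the part that bears it (a point fixed in the world has none). Each returns a list of dicts, best first, with "score" (0 to 1); they miss things now and then, are a little off and sometimes report something else, mostly with a low value. They report only what shows in the picture. A call takes as long as a camera call. They do not tell look-alikes from the thing itself.
- robot.regions_of(camera, query): "pixels" (420x560 bool, what is visible of it) and "xy" ([column, row] in pixels, amid what is visible of it).
The state is a dict: "time": time; "qpos": joint angles; "qvel": joint speeds; "joint_efforts": joint torques, N m; "tool_pos": TCP position; "tool_rot": TCP orientation; "contact_force": force on the tool from outside, world axes, zero at the start; "torque": the same for the moment, N m; "opening": finger opening in m.
Only numpy, scipy, OpenCV 4.12 (cv2) and the standard library are available. Lean on these libraries where they do the work, as an engineer would, in place of code of your own. Each camera call takes 0.05 s, during which the arm holds its last target. There are 200 camera calls.

## Working session

There is one attempt and no reset: what is moved stays moved. The work goes in short steps, Python scripts to look and compute and a tool call to move; the robot and the scene stay as the last step left them, time stands still between calls to the robot, and variables do not carry over. Pictures are saved under pics/ and viewed, about 8 in all and at most 12, crops included, and the job is handed in when it is done.

Besides the shell and the picture viewer there is one more tool, called as name([rows], argument=value, ...), one row to a line, values as JSON. carry_out: Moves the arm, as the interface text tells. Its arguments: {"type":"object","properties":{"series":{"type":"array"},"squeeze":{"type":"number"}},"required":["series"]}

```bash
mkdir -p pics; cat > h.py <<'E'
import numpy as np, cv2
from cell import robot
from scipy.spatial.transform import Rotation as R
def cal(cam, st=None):
    c=robot.calibration(cam); K=np.array(c["intrinsics"])
    if cam=="wrist":
        st=st or robot.observe(); T=np.eye(4); T[:3,:3]=R.from_euler('xyz',st["tool_rot"]).as_matrix(); T[:3,3]=st["tool_pos"]
        M=T@np.array(c["tool_from_camera"])
    else: M=np.array(c["cam_to_world"])
    return K,c["k1"],M
def px2z(cam,uv,z,C=None):
    "pixels (n,2) -> world points on plane z"
    K,k1,M=C or cal(cam); uv=np.atleast_2d(np.array(uv,float))
    d=cv2.undistortPoints(uv[:,None],K,np.array([k1,0,0,0.]))[:,0]
    r=np.c_[d[:,0],-d[:,1],-np.ones(len(d))]@M[:3,:3].T
    o=M[:3,3]; return o+r*((z-o[2])/r[:,2])[:,None]
def proj(cam,P,C=None):
    K,k1,M=C or cal(cam); P=np.atleast_2d(P); q=(P-M[:3,3])@M[:3,:3]
    q=q*[1,-1,-1]
    return cv2.projectPoints(q,np.zeros(3),np.zeros(3),K,np.array([k1,0,0,0.]))[0][:,0]
E
python3 - <<'E'
from h import *
print(robot.observe())
ims=[]
for c in("scene","top"):
    im=robot.read_camera(c); cv2.imwrite(f"pics/{c}0.png",im)
    for q in("drive","cover_disc","cover_grip","shaft","spare_a","rack","jar","reagent","dish","pen"):
        for d in robot.regions_of(c,q)[:4]: print(c,q,round(d["score"],2),np.round(d["xy"]),d["pixels"].sum())
    print(c,cal(c))
E
```

```text
{'time': 0.0, 'qpos': array([-1.41505091e+00,  3.42716162e-01,  1.52501292e+00,  3.78884471e-06,
        1.27539661e+00, -1.45971841e-01]), 'qvel': array([ 4.93628106e-05,  1.38245655e-03,  2.83071622e-05, -1.36728336e-04,
        9.30244252e-04, -3.88216179e-05]), 'joint_efforts': array([ 2.56048981e-03, -4.31234980e+01, -2.44224536e+01,  7.19659659e-02,
        5.58728515e-02, -1.49826355e-04]), 'tool_pos': array([ 0.15598218, -0.50086888,  0.2260498 ]), 'tool_rot': array([-3.14007645e+00, -2.26570074e-04,  3.01715975e-01]), 'contact_force': array([-0.82155455,  0.42767136,  0.14486514]), 'torque': array([-0.01241536,  0.07584572, -0.02246072]), 'opening': 0.09175003130454241}
scene drive 0.82 [153. 280.] 12655
scene cover_disc 0.79 [138. 260.] 1439
scene cover_grip 0.82 [134. 262.] 1501
scene shaft 0.68 [366. 162.] 617
scene shaft 0.65 [326. 151.] 333
scene shaft 0.59 [375. 138.] 259
scene shaft 0.33 [134. 257.] 1539
scene spare_a 0.66 [298. 159.] 345
scene spare_a 0.58 [264. 184.] 324
scene rack 0.72 [291. 176.] 3080
scene jar 0.91 [335. 267.] 900
scene jar 0.22 [138. 261.] 1506

[... 666 characters left out ...]
op shaft 0.7 [121. 213.] 331
top shaft 0.59 [162. 243.] 311
top spare_a 0.6 [209. 250.] 286
top rack 0.58 [217. 253.] 3348
top rack 0.22 [270. 146.] 528
top jar 0.65 [269. 145.] 529
top reagent 0.91 [196. 148.] 561
top pen 0.67 [414. 149.] 256
top pen 0.47 [162. 240.] 319
top (array([[411.70669959,   0.        , 277.53437817],
       [  0.        , 411.70669959, 205.66623391],
       [  0.        ,   0.        ,   1.        ]]), -0.02768607359981781, array([[ 0.01901892,  0.99757615, -0.06693353,  0.56775688],
       [-0.99973401,  0.01984817,  0.01174594,  0.03343162],
       [ 0.01304598,  0.06669233,  0.9976883 ,  0.93490135],
       [ 0.        ,  0.        ,  0.        ,  1.        ]]))
```

View pics/scene0.png

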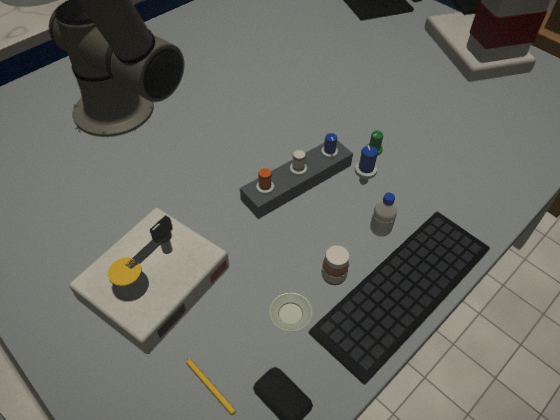

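View pics/top0.png

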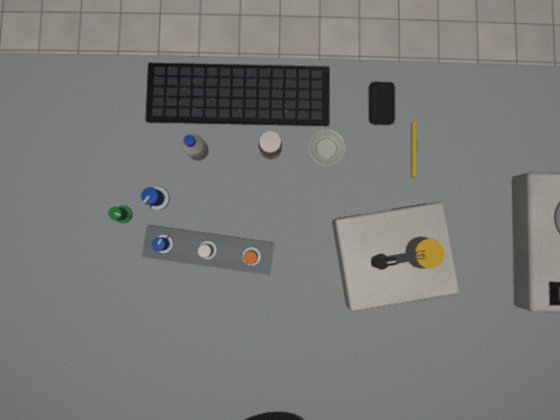

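The scene view shows the drive at (150,275) and the rack at (297,177), with the blue, white and orange shafts in it. A larger blue shaft at (368,160) and a green one at (376,142) stand outside the rack as decoys. The top view shows the target, the small blue shaft in the rack, at (160,243), the knob at (380,261) and the disc at (430,254).

```bash
python3 - <<'E'
from h import *
t=cv2.imread("pics/top0.png"); s=cv2.imread("pics/scene0.png")
def blob(im,lo,hi,near,rad=25):
    m=cv2.inRange(cv2.cvtColor(im,cv2.COLOR_BGR2HSV),np.array(lo),np.array(hi))
    k=np.zeros_like(m); cv2.circle(k,near,rad,255,-1); m&=k
    ys,xs=np.nonzero(m); return np.c_[xs,ys].astype(float)
Y=((15,120,100),(35,255,255)); B=((105,120,40),(130,255,255))
for nm,im,n in(("top",t,(430,254)),("scene",s,(126,272))):
    p=blob(im,*Y,n); print("disc",nm,len(p),px2z(nm,p.mean(0),0.111).round(4))
for nm,im,n in(("top",t,(160,243)),("scene",s,(331,143))):
    p=blob(im,*B,n,16); print("shaft",nm,len(p),p.mean(0),p.min(0),p.max(0),px2z(nm,p.mean(0),0.072).round(4))
K=((0,0,0),(180,255,45))
p=blob(t,*K,(380,261),14); print("knob",len(p),p.mean(0),px2z("top",p.mean(0),0.14).round(4))
p=blob(s,*K,(160,230),16); print("knob",len(p),p.mean(0),px2z("scene",p.mean(0),0.13).round(4))
w=robot.regions_of
# drive outline in top
im=robot.read_camera("top"); d=robot.regions_of("top","drive")[0]["pixels"].astype(np.uint8)
c=max(cv2.findContours(d,0,2)[0],key=cv2.contourArea); r=cv2.minAreaRect(c); b=cv2.boxPoints(r); print(px2z("top",b,0.055).round(3))
d=robot.regions_of("top","rack")[0]["pixels"].astype(np.uint8)
c=max(cv2.findContours(d,0,2)[0],key=cv2.contourArea); b=cv2.boxPoints(cv2.minAreaRect(c)); print(px2z("top",b,0.042).round(3))
crop=lambda im,x,y,w:cv2.resize(im[y-w:y+w,x-w:x+w],(400,400),interpolation=cv2.INTER_CUBIC)
cv2.imwrite("pics/crop1.png",np.hstack([crop(t,400,255,50),crop(t,160,243,28)]))
E
```

```text
disc top 664 [[ 0.5338 -0.2827  0.111 ]]
disc scene 677 [[ 0.5322 -0.2825  0.111 ]]
shaft top 141 [159.17021277 244.34751773] [152. 238.] [167. 250.] [[0.5399 0.2685 0.072 ]]
shaft scene 83 [330.71084337 139.06024096] [326. 134.] [336. 151.] [[0.5303 0.2828 0.072 ]]
knob 148 [380.85810811 260.96621622] [[ 0.5182 -0.1772  0.14  ]]
knob 376 [162.04521277 230.98138298] [[ 0.5191 -0.1836  0.13  ]]
[[ 0.601 -0.092  0.055]
 [ 0.646 -0.337  0.055]
 [ 0.445 -0.37   0.055]
 [ 0.402 -0.127  0.055]]
[[0.51  0.315 0.042]
 [0.583 0.308 0.042]
 [0.551 0.028 0.042]
 [0.478 0.037 0.042]]
```

View pics/crop1.png

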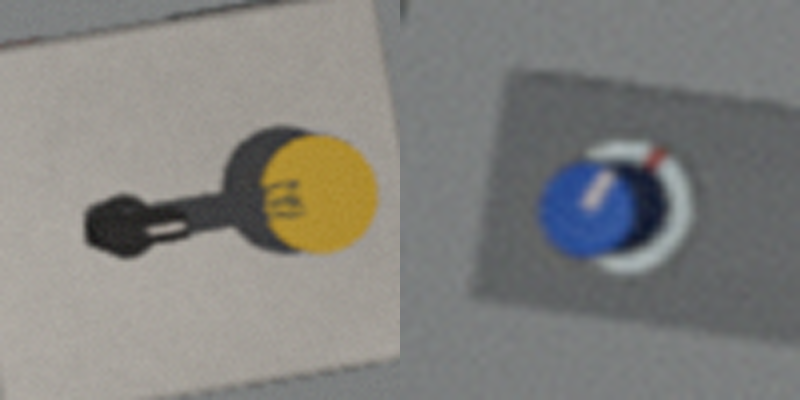

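The knob axis is near (0.516,-0.184), with drive yaw about 10°. The shaft is near (0.541,0.267). I'm moving above the knob.

carry_out([
  {"jaw": 100, "travel": [0.9, -0.4, 0], "twist": 0},
  {"jaw": 100, "travel": [0.9, -0.4, 0], "twist": 0},
  {"jaw": 100, "travel": [0.9, -0.4, 0], "twist": 0},
  {"jaw": 100, "travel": [0.9, -0.4, 0], "twist": 0},
  {"jaw": 100, "travel": [0.9, -0.4, 0], "twist": 0},
  {"jaw": 100, "travel": [0.9, -0.4, 0], "twist": 0},
  {"jaw": 100, "travel": [0.9, -0.4, 0], "twist": 0},
  {"jaw": 100, "travel": [0.9, -0.4, 0], "twist": 0},
])

```text
time: 2.25
tool_pos: [0.5128, -0.1881, 0.2269]
tool_rot: [3.141, -0.0, 0.302]
contact_force: [0.0, -1.0, -0.4]
opening: 0.0916
```

carry_out([
  {"jaw": 100, "travel": [0, 0, 0], "twist": -1},
  {"jaw": 100, "travel": [0, 0, 0], "twist": -1},
  {"jaw": 100, "travel": [0, 0, 0], "twist": -1},
  {"jaw": 100, "travel": [0, 0, 0], "twist": -1},
  {"jaw": 100, "travel": [0, 0, 0], "twist": -1},
  {"jaw": 100, "travel": [0, 0, 0], "twist": -1},
  {"jaw": 100, "travel": [0, 0, 0], "twist": -1},
  {"jaw": 100, "travel": [0, 0, 0], "twist": -1},
])

```text
time: 3.25
tool_pos: [0.5115, -0.1895, 0.2267]
tool_rot: [3.142, 0.0, 1.143]
contact_force: [0.3, 1.0, 0.2]
opening: 0.0916
```

carry_out([
  {"jaw": 100, "travel": [0, 0, 0], "twist": -1},
  {"jaw": 100, "travel": [0, 0, 0], "twist": -1},
  {"jaw": 100, "travel": [0, 0, 0], "twist": -1},
  {"jaw": 100, "travel": [0, 0, 0], "twist": -1},
  {"jaw": 100, "travel": [0, 0, 0], "twist": -1},
  {"jaw": 100, "travel": [0, 0, 0], "twist": -0.85},
  {"jaw": 100, "travel": [0, 0, 0], "twist": 0},
])

```text
time: 4.12
tool_pos: [0.5115, -0.1896, 0.2267]
tool_rot: [-3.142, 0.0, 1.751]
contact_force: [0.3, -0.1, -0.5]
opening: 0.0917
```

```bash
python3 - <<'E'
from h import *
st=robot.observe(); print(st["tool_pos"],st["tool_rot"],st["time"],st["contact_force"]); print(robot.calibration("wrist"))
im=robot.read_camera("wrist")
C=cal("wrist",st)
for P,c in(([0.516,-0.184,0.147],(0,255,0)),([0.533,-0.2826,0.111],(255,0,255))):
    u=proj("wrist",P,C)[0]; print(u); cv2.drawMarker(im,tuple(int(v) for v in u),c,0,12,1)
cv2.imwrite("pics/w1.png",im)
E
```

```text
[ 0.51148407 -0.18957713  0.22670094] [-3.14155207e+00  1.26010517e-04  1.75137667e+00] 4.125 [ 0.32009286 -0.0843104  -0.45133952]
{'intrinsics': array([[375.10417184,   0.        , 280.69823027],
       [  0.        , 375.10417184, 211.5268007 ],
       [  0.        ,   0.        ,   1.        ]]), 'k1': -0.06950374592159282, 'tool_from_camera': array([[ 3.73084732e-04,  9.56278824e-01,  2.92456274e-01,
         8.03310966e-02],
       [ 9.99999904e-01, -4.23901384e-04,  1.10386485e-04,
         3.94334938e-04],
       [ 2.29532877e-04,  2.92456205e-01, -9.56278890e-01,
        -1.58198367e-01],
       [ 0.00000000e+00,  0.00000000e+00,  0.00000000e+00,
         1.00000000e+00]])}
[288.3324261  215.68302476]
[285.54163066 316.18955789]
```

View pics/w1.png

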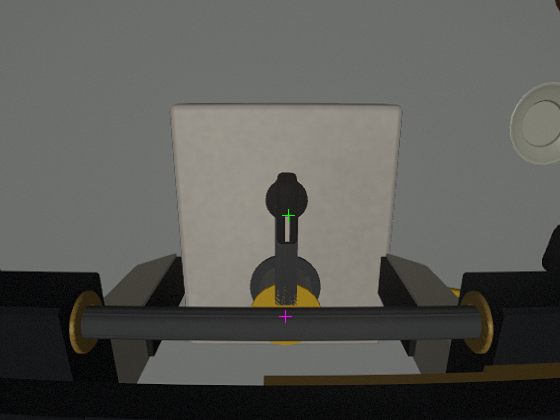

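The wrist view shows the knob bar upright at about column 287, rows 173–245, round post at (287,200), and the drive's edges symmetric about it, so the yaw is right. I'll compute the axis now.

```bash
python3 - <<'E'
from h import *
st=robot.observe(); C=cal("wrist",st)
for uv,z in(((287,174),.147),((287,181),.147),((287,244),.147),((287,200),.105),((287,200),.062),((287,200),.085)): print(uv,z,px2z("wrist",uv,z,C).round(4))
# predicted bar corners
ax=np.array([.516,-.184]); a=np.radians(10.2); y=np.array([-np.sin(a),np.cos(a)])
for s in(.022,-.022): 
  for z in(.147,.111): print(s,z,proj("wrist",np.r_[ax+s*y,z],C)[0].round(1))
im=cv2.imread("pics/w1.png"); cv2.imwrite("pics/w1c.png",cv2.convertScaleAbs(cv2.resize(im[160:330,200:370],(680,680),interpolation=cv2.INTER_CUBIC),alpha=2.2))
E
```

```text
(287, 174) 0.147 [[ 0.51   -0.1565  0.147 ]]
(287, 181) 0.147 [[ 0.5108 -0.161   0.147 ]]
(287, 244) 0.147 [[ 0.5189 -0.2041  0.147 ]]
(287, 200) 0.105 [[ 0.5159 -0.1847  0.105 ]]
(287, 200) 0.062 [[ 0.5187 -0.1961  0.062 ]]
(287, 200) 0.085 [[ 0.5172 -0.19    0.085 ]]
0.022 0.147 [288.6 183.4]
0.022 0.111 [287.6 172.6]
-0.022 0.147 [288.1 246.4]
-0.022 0.111 [287.2 228.7]
```

View pics/w1c.png

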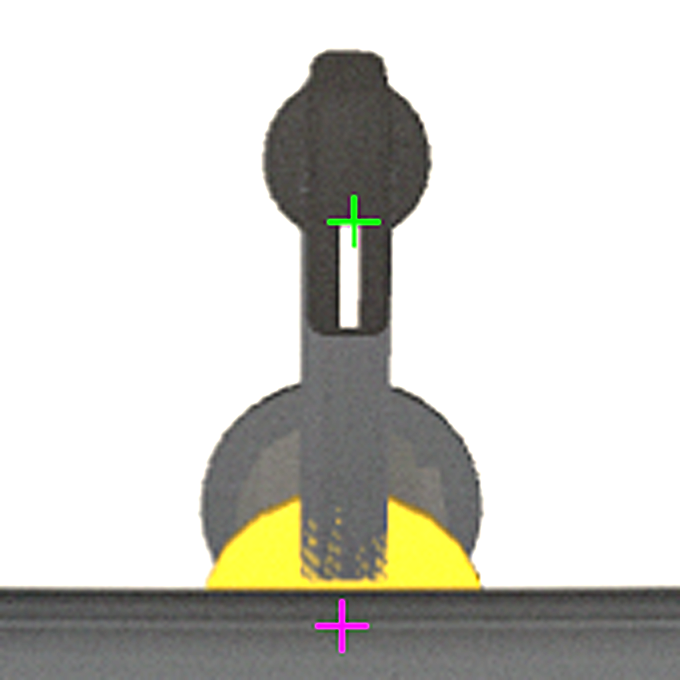

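carry_out([
  {"jaw": 100, "travel": [0.1, 0.08, 0.6], "twist": 0},
  {"jaw": 100, "travel": [0, 0, 0.6], "twist": 0},
  {"jaw": 60, "travel": [0, 0, 0.6], "twist": 0},
  {"jaw": 0, "travel": [0, 0, 0], "twist": 0},
  {"jaw": 0, "travel": [0, 0, 0], "twist": 0},
  {"jaw": 0, "travel": [0, 0, 0], "twist": 0},
  {"jaw": 0, "travel": [0, 0, 0], "twist": 0},
  {"jaw": 0, "travel": [0, 0, 0], "twist": 0},
], squeeze=45)

```text
time: 5.18
tool_pos: [0.5153, -0.1829, 0.1193]
tool_rot: [3.141, 0.001, 1.752]
contact_force: [-0.5, -0.2, 0.8]
opening: 0.0368
```

carry_out([
  {"jaw": 0, "travel": [0, 0, 0], "twist": 0},
  {"jaw": 0, "travel": [0, 0, 0], "twist": 0},
  {"jaw": 0, "travel": [0, 0, 0], "twist": 0},
  {"jaw": 0, "travel": [0, 0, 0], "twist": 0},
])

```text
time: 5.68
tool_pos: [0.5145, -0.1829, 0.1187]
tool_rot: [-3.14, -0.0, 1.752]
contact_force: [-4.1, -0.5, 2.9]
opening: 0.0138
```

carry_out([
  {"jaw": 0, "travel": [0, 0, 0], "twist": -1},
  {"jaw": 0, "travel": [0, 0, 0], "twist": -1},
  {"jaw": 0, "travel": [0, 0, 0], "twist": -1},
  {"jaw": 0, "travel": [0, 0, 0], "twist": -1},
])

```text
time: 6.18
tool_pos: [0.514, -0.1831, 0.1187]
tool_rot: [-3.139, -0.001, 2.174]
contact_force: [-6.6, -2.9, 4.4]
opening: 0.0139
```

Gripped at 13.8 mm and turning well. Continuing.

carry_out([
  {"jaw": 0, "travel": [0, 0, 0], "twist": -1},
  {"jaw": 0, "travel": [0, 0, 0], "twist": -1},
  {"jaw": 0, "travel": [0, 0, 0], "twist": -1},
  {"jaw": 0, "travel": [0, 0, 0], "twist": -1},
  {"jaw": 0, "travel": [0, 0, 0], "twist": -1},
  {"jaw": 0, "travel": [0, 0, 0], "twist": -1},
  {"jaw": 0, "travel": [0, 0, 0], "twist": -1},
  {"jaw": 0, "travel": [0, 0, 0], "twist": -1},
])

```text
time: 7.18
tool_pos: [0.5134, -0.184, 0.1187]
tool_rot: [-3.139, -0.003, 3.013]
contact_force: [-8.9, -6.4, 4.7]
opening: 0.0138
```

carry_out([
  {"jaw": 40, "travel": [0, 0, 0], "twist": 0},
  {"jaw": 40, "travel": [0, 0, 0], "twist": 0},
  {"jaw": 50, "travel": [0, 0, 0], "twist": 0},
  {"jaw": 60, "travel": [0, 0, -0.3], "twist": 0},
  {"jaw": 60, "travel": [0, 0, -0.9], "twist": 0},
  {"jaw": 60, "travel": [0, 0, -0.9], "twist": 0},
  {"jaw": 100, "travel": [0, 0, 0], "twist": 0},
])

```text
time: 8.05
tool_pos: [0.5173, -0.1835, 0.2494]
tool_rot: [-3.138, 0.009, 3.009]
contact_force: [-0.2, -0.3, 0.3]
opening: 0.0607
```

```bash
python3 - <<'E'
from h import *
st=robot.observe(); print(st["tool_pos"],st["tool_rot"],st["qpos"])
im=robot.read_camera("top"); t=cv2.imread("pics/top0.png")
w=robot.read_camera("wrist"); cv2.imwrite("pics/w2.png",w)
crop=lambda im,x,y,w:cv2.resize(im[y-w:y+w,x-w:x+w],(400,400),interpolation=cv2.INTER_CUBIC)
cv2.imwrite("pics/t2.png",np.hstack([crop(im,405,245,60),cv2.resize(w,(533,400))])[:,:800])
for d in robot.regions_of("top","hub_mouth")[:2]: print(d["score"],d["xy"])
E
```

```text
[ 0.51728743 -0.18352204  0.24936011] [-3.13841031  0.00927993  3.00902106] [-4.80673159e-01  3.63984802e-01  1.42762108e+00  1.78710020e-04
  1.34017791e+00 -1.91892313e+00]
0.67 [422.3, 245.9]
```

View pics/t2.png

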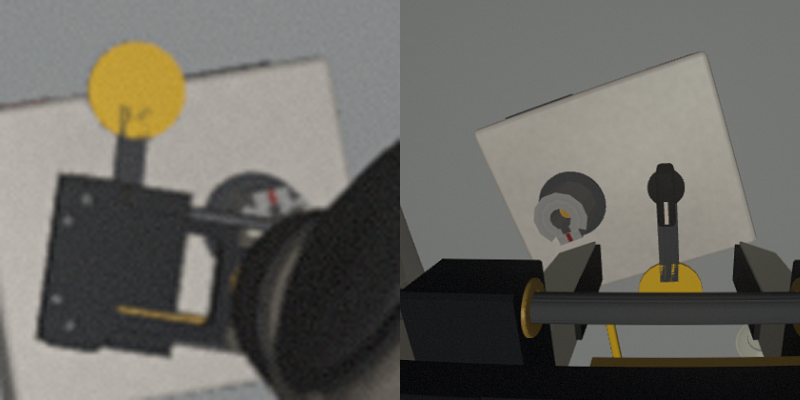

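The cover is fully open, with the arm at about 75° from shut and the disc off the drive's edge. The wrist picture shows the hub at about (170,226), its keyway and red dash pointing down-right in the image. Measuring closely.

```bash
python3 - <<'E'
from h import *
st=robot.observe(); C=cal("wrist",st); w=cv2.imread("pics/w2.png")
hsv=cv2.cvtColor(w,cv2.COLOR_BGR2HSV)
m=((cv2.inRange(hsv,(0,90,40),(8,255,255))|cv2.inRange(hsv,(172,90,40),(180,255,255)))); k=np.zeros_like(m); k[200:280,120:240]=255; m&=k
ys,xs=np.nonzero(m); red=px2z("wrist",[(xs.mean(),ys.mean())],.104,C)[0]; print("red",len(xs),xs.mean(),ys.mean(),red.round(4))
# predicted hub from geometry, several estimates
hub=np.array([.533,-.2826,.104]); th=np.linspace(0,2*np.pi,60)
circ=lambda c,r:proj("wrist",np.c_[c[0]+r*np.cos(th),c[1]+r*np.sin(th),0*th+c[2]],C)
S=8;x0,y0=125,180;big=cv2.convertScaleAbs(cv2.resize(w[y0:y0+90,x0:x0+90],None,fx=S,fy=S,interpolation=cv2.INTER_CUBIC),alpha=1.5)[:600]
for r,c in((.025,(0,255,0)),(.0092,(255,0,255))):
    p=((circ(hub,r)-[x0,y0]+.5)*S).astype(int); cv2.polylines(big,[p.reshape(-1,1,2)],True,c,1)
cv2.imwrite("pics/hub.png",big)
t=robot.read_camera("top"); 
p=cv2.inRange(cv2.cvtColor(t,cv2.COLOR_BGR2HSV),(15,120,100),(35,255,255)); p[:,:380]=0;p[:200]=0;p[:,450:]=0;p[255:]=0
ys,xs=np.nonzero(p);d=px2z("top",[(xs.mean(),ys.mean())],.111)[0]; print("disc",d, "ang",np.degrees(np.arctan2(d[1]+.183,d[0]-.5155)))
E
```

```text
red 37 177.24324324324326 248.75675675675674 [ 0.5478 -0.2754  0.104 ]
disc [ 0.61383648 -0.20071938  0.111     ] ang -10.214592232336972
```

View pics/hub.png

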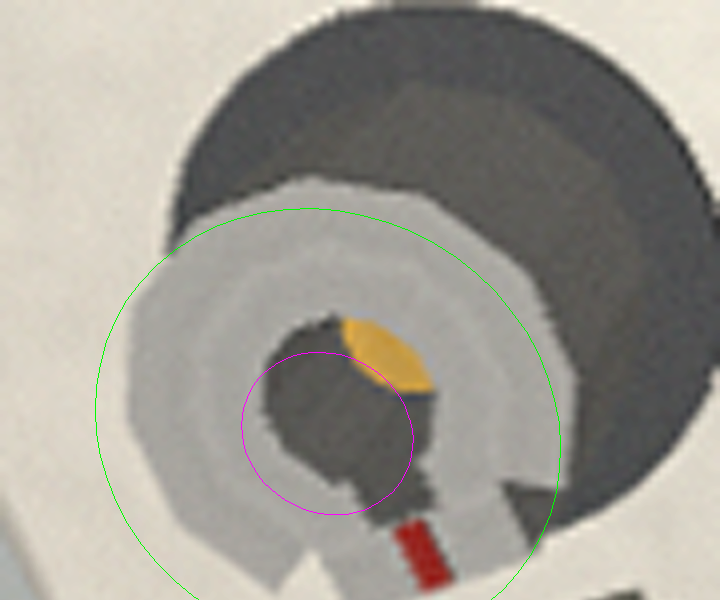

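Bore and dash are visible, but that picture may have been taken while the arm was settling. I'll move over the hub for a better look, turning to the yaw I want for grasping at the same time.

carry_out([
  {"jaw": 65, "travel": [-0.24, -0.8, 0], "twist": 0},
  {"jaw": 65, "travel": [-0.24, -0.8, 0], "twist": 0},
  {"jaw": 65, "travel": [0, 0, 0], "twist": 1},
  {"jaw": 65, "travel": [0, 0, 0], "twist": 1},
  {"jaw": 65, "travel": [0, 0, 0], "twist": 1},
  {"jaw": 65, "travel": [0, 0, 0], "twist": 1},
  {"jaw": 65, "travel": [0, 0, 0], "twist": 0},
  {"jaw": 65, "travel": [0, 0, 0], "twist": 0},
])

```text
time: 9.25
tool_pos: [0.5308, -0.2816, 0.2438]
tool_rot: [3.142, -0.002, 2.592]
contact_force: [0.2, 0.1, -0.2]
opening: 0.0597
```

```bash
python3 - <<'E'
from h import *
st=robot.observe(); print(st["tool_pos"],st["tool_rot"],st["time"]); C=cal("wrist",st); w=robot.read_camera("wrist"); cv2.imwrite("pics/w3.png",w)
hsv=cv2.cvtColor(w,cv2.COLOR_BGR2HSV)
uv=proj("wrist",[.5355,-.281,.104],C)[0]; print(uv)
x0,y0=int(uv[0])-50,int(uv[1])-45
m=((cv2.inRange(hsv,(0,90,40),(8,255,255))|cv2.inRange(hsv,(172,90,40),(180,255,255)))); k=np.zeros_like(m); k[y0:y0+90,x0:x0+100]=255; m&=k
ys,xs=np.nonzero(m); red=px2z("wrist",[(xs.mean(),ys.mean())],.104,C)[0]; print("red",len(xs),xs.mean(),ys.mean(),red.round(4))
# rectified metric patch of the hub's top plane: 0.1 mm... 10 px/mm, centre at guess, x up(world +x), y left
g=np.mgrid[-30:30:600j,-30:30:600j]; # rows: -> x decreasing
P=np.c_[(.535-g[0].ravel()/1000),(-.281-g[1].ravel()/1000),np.full(360000,.104)]
q=proj("wrist",P,C).astype(np.float32).reshape(600,600,2)
r=cv2.convertScaleAbs(cv2.remap(w,q[...,0],q[...,1],cv2.INTER_CUBIC),alpha=1.5); 
for i in range(0,600,100): cv2.line(r,(i,0),(i,8),(0,0,255),1); cv2.line(r,(0,i),(8,i),(0,0,255),1)
cv2.imwrite("pics/hub2.png",r)
E
```

```text
[ 0.53075299 -0.2815601   0.24379897] [ 3.14153681e+00 -1.59354948e-03  2.59191192e+00] 9.25
[282.99953368 202.91764913]
red 41 296.5853658536585 216.0731707317073 [ 0.5511 -0.2773  0.104 ]
```

View pics/hub2.png

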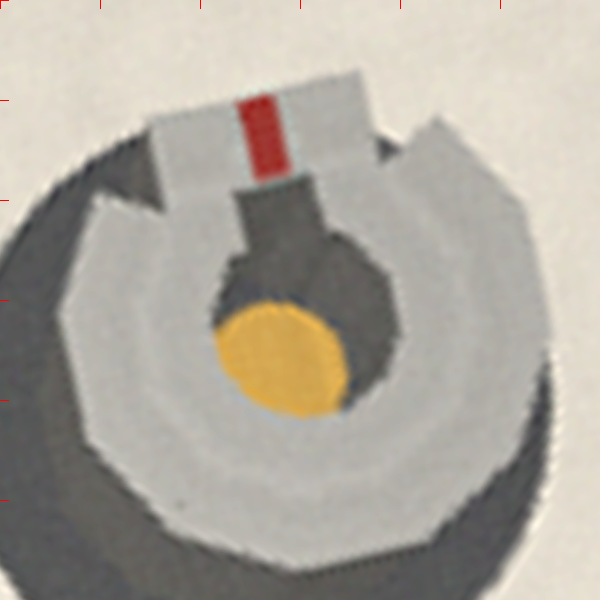

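Hub centre (0.533,-0.2817), keyway yaw about 12.6° (red dash at top, keyway open). Next, to above the shaft.

carry_out([
  {"jaw": 65, "travel": [0.46, 0.79, 0], "twist": 0},
  {"jaw": 65, "travel": [0.46, 0.79, 0], "twist": 0},
  {"jaw": 65, "travel": [0.46, 0.79, 0], "twist": 0},
  {"jaw": 65, "travel": [0.46, 0.79, 0], "twist": 0},
  {"jaw": 65, "travel": [0.46, 0.79, 0], "twist": 0},
  {"jaw": 65, "travel": [0.46, 0.79, 0], "twist": 0},
  {"jaw": 65, "travel": [0.46, 0.79, 0], "twist": 0},
  {"jaw": 65, "travel": [0.46, 0.79, 0], "twist": 0},
])

```text
time: 10.3
tool_pos: [0.5415, 0.1587, 0.2447]
tool_rot: [-3.142, 0.0, 2.591]
contact_force: [0.5, -0.2, 0.2]
opening: 0.0597
```

carry_out([
  {"jaw": 65, "travel": [0.46, 0.79, 0], "twist": 0},
  {"jaw": 65, "travel": [0.46, 0.79, 0], "twist": 0},
  {"jaw": 65, "travel": [0, 0, 0], "twist": 0},
  {"jaw": 65, "travel": [0, 0, 0], "twist": 0},
])

```text
time: 10.8
tool_pos: [0.5441, 0.2662, 0.2443]
tool_rot: [-3.141, -0.0, 2.591]
contact_force: [0.5, -1.0, 0.5]
opening: 0.0595
```

```bash
python3 - <<'E'
from h import *
st=robot.observe(); print(st["tool_pos"],st["tool_rot"],st["time"]); C=cal("wrist",st); w=robot.read_camera("wrist"); cv2.imwrite("pics/w4.png",w)
def patch(z,cx,cy):
    g=np.mgrid[-30:30:400j,-30:30:400j]
    P=np.c_[(cx-g[0].ravel()/1000),(cy-g[1].ravel()/1000),np.full(160000,z)]
    q=proj("wrist",P,C).astype(np.float32).reshape(400,400,2)
    return cv2.convertScaleAbs(cv2.remap(w,q[...,0],q[...,1],cv2.INTER_CUBIC),alpha=1.5)
cv2.imwrite("pics/sh.png",np.hstack([patch(.094,.541,.267),patch(.050,.541,.267)]))
E
```

```text
[0.54413632 0.2662198  0.24430903] [-3.14053031e+00 -5.87191162e-05  2.59116788e+00] 10.8
```

View pics/sh.png

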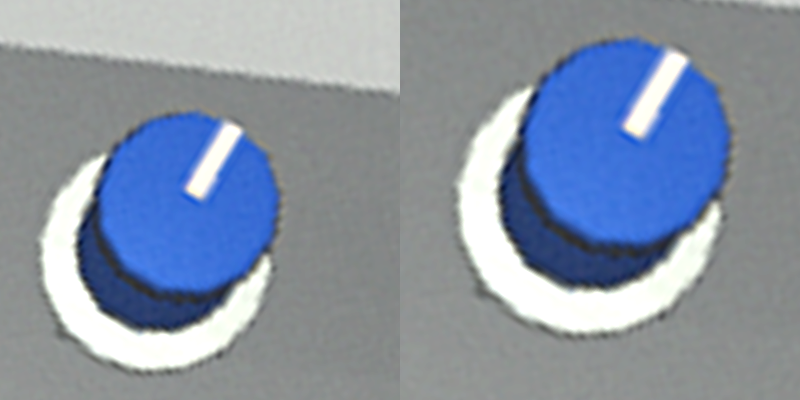

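The blue top is centred at (189,202) in the left patch, so the shaft is at (0.5407,0.2687), with key yaw about -29.5°. Descending to grip.

carry_out([
  {"jaw": 65, "travel": [0.07, 0, 0.8], "twist": 0},
  {"jaw": 65, "travel": [0, 0, 0.8], "twist": 0},
  {"jaw": 65, "travel": [0, 0, 0.8], "twist": 0},
  {"jaw": 65, "travel": [0, 0, 0.4], "twist": 0},
  {"jaw": 65, "travel": [0, 0, 0.3], "twist": 0},
  {"jaw": 0, "travel": [0, 0, 0], "twist": 0},
  {"jaw": 0, "travel": [0, 0, 0], "twist": 0},
  {"jaw": 0, "travel": [0, 0, 0], "twist": 0},
], squeeze=40)

```text
time: 11.85
tool_pos: [0.5415, 0.2686, 0.0599]
tool_rot: [3.14, 0.001, 2.589]
contact_force: [-0.2, -0.6, 0.6]
opening: 0.0342
```

carry_out([
  {"jaw": 0, "travel": [0, 0, 0], "twist": 0},
  {"jaw": 0, "travel": [0, 0, 0], "twist": 0},
  {"jaw": 0, "travel": [0, 0, 0], "twist": 0},
])

```text
time: 12.22
tool_pos: [0.5412, 0.2687, 0.0597]
tool_rot: [3.141, 0.001, 2.59]
contact_force: [-2.3, -0.8, 6.3]
opening: 0.0272
```

carry_out([
  {"jaw": 0, "travel": [0, 0, -0.3], "twist": 0},
  {"jaw": 0, "travel": [0, 0, -0.7], "twist": 0},
  {"jaw": 0, "travel": [0, 0, -0.8], "twist": 0},
  {"jaw": 0, "travel": [0, 0, -0.8], "twist": 0},
  {"jaw": 0, "travel": [0, 0, -0.4], "twist": 0},
  {"jaw": 0, "travel": [0, 0, 0], "twist": 0},
])

```text
time: 12.98
tool_pos: [0.5414, 0.2692, 0.2403]
tool_rot: [3.139, 0.002, 2.59]
contact_force: [-0.1, 0.1, -2.8]
opening: 0.0275
```

```bash
python3 - <<'E'
from h import *
st=robot.observe(); print(st["tool_pos"],st["tool_rot"],st["opening"],st["contact_force"],st["time"]); C=cal("wrist",st); w=robot.read_camera("wrist"); cv2.imwrite("pics/w5.png",w)
zt=st["tool_pos"][2]-.0177+.052; c=st["tool_pos"]
def patch(z):
    g=np.mgrid[-30:30:400j,-30:30:400j]
    P=np.c_[(c[0]-g[0].ravel()/1000),(c[1]-g[1].ravel()/1000),np.full(160000,z)]
    q=proj("wrist",P,C).astype(np.float32).reshape(400,400,2)
    return cv2.convertScaleAbs(cv2.remap(w,q[...,0],q[...,1],cv2.INTER_CUBIC),alpha=1.5)
cv2.imwrite("pics/held.png",np.hstack([patch(zt),patch(zt-.044)]))
E
```

```text
[0.54136316 0.26923711 0.2403011 ] [3.13859064e+00 2.30810783e-03 2.59019629e+00] 0.027466070374684095 [-0.11815737  0.13425344 -2.7726307 ] 12.975
```

View pics/held.png

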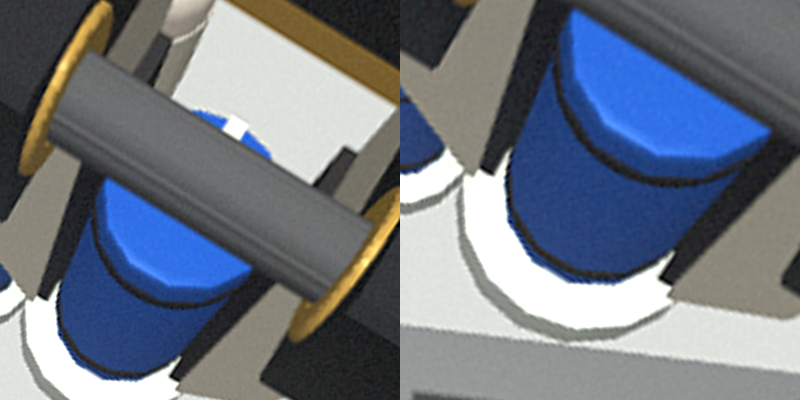

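Held upright and centred, with no visible slip (stripe end at (236,125)). Carrying it to the hub.

carry_out([
  {"jaw": 0, "travel": [-0.47, -0.79, 0], "twist": 0},
  {"jaw": 0, "travel": [-0.47, -0.79, 0], "twist": 0},
  {"jaw": 0, "travel": [-0.47, -0.79, 0], "twist": 0},
  {"jaw": 0, "travel": [-0.47, -0.79, 0], "twist": 0},
  {"jaw": 0, "travel": [-0.47, -0.79, 0], "twist": 0},
  {"jaw": 0, "travel": [-0.47, -0.79, 0], "twist": 0},
  {"jaw": 0, "travel": [-0.47, -0.79, 0], "twist": 0},
  {"jaw": 0, "travel": [-0.47, -0.79, 0], "twist": 0},
])

```text
time: 14.02
tool_pos: [0.5331, -0.1737, 0.2363]
tool_rot: [-3.141, -0.004, 2.59]
contact_force: [1.0, 0.5, -2.1]
opening: 0.0274
```

carry_out([
  {"jaw": 0, "travel": [-0.47, -0.79, 0], "twist": 0},
  {"jaw": 0, "travel": [-0.47, -0.79, 0], "twist": 0},
  {"jaw": 0, "travel": [0, 0, 0], "twist": -1},
  {"jaw": 0, "travel": [0, 0, 0], "twist": -1},
  {"jaw": 0, "travel": [0, 0, 0], "twist": -1},
  {"jaw": 0, "travel": [0, 0, 0], "twist": -1},
  {"jaw": 0, "travel": [0, 0, 0], "twist": -1},
  {"jaw": 0, "travel": [0, 0, 0], "twist": -1},
])

```text
time: 15.02
tool_pos: [0.5317, -0.2821, 0.236]
tool_rot: [3.139, -0.003, -3.061]
contact_force: [-0.1, -0.5, -1.3]
opening: 0.0273
```

carry_out([
  {"jaw": 0, "travel": [0, 0, 0], "twist": -1},
  {"jaw": 0, "travel": [0, 0, 0], "twist": 0},
  {"jaw": 0, "travel": [0, 0, 0], "twist": 0},
])

```text
time: 15.4
tool_pos: [0.5321, -0.2824, 0.2374]
tool_rot: [3.14, -0.002, -2.962]
contact_force: [0.3, 0.7, -1.6]
opening: 0.0273
```

carry_out([
  {"jaw": 0, "travel": [-0.017, 0.009, 0.5], "twist": 0},
  {"jaw": 0, "travel": [0, 0, 0.5], "twist": 0},
  {"jaw": 0, "travel": [0, 0, 0.3], "twist": 0},
  {"jaw": 0, "travel": [0, 0, 0], "twist": 0},
  {"jaw": 0, "travel": [0, 0, 0], "twist": 0},
])

```text
time: 16.02
tool_pos: [0.5338, -0.2822, 0.1615]
tool_rot: [-3.141, 0.001, -2.961]
contact_force: [-0.8, -0.2, -0.9]
opening: 0.0276
```

carry_out([
  {"jaw": 0, "travel": [0, 0, 0.08], "twist": 0},
  {"jaw": 0, "travel": [0, 0, 0.05], "twist": 0},
  {"jaw": 0, "travel": [0, 0, 0.05], "twist": 0},
  {"jaw": 0, "travel": [0, 0, 0], "twist": 0},
])

```text
time: 16.52
tool_pos: [0.5333, -0.2819, 0.1497]
tool_rot: [3.141, -0.0, -2.96]
contact_force: [0.1, -0.6, -2.3]
opening: 0.0275
```

The pilot is entering freely. Going on down to where the key meets the face.

carry_out([
  {"jaw": 0, "travel": [0, 0, 0.04], "twist": 0},
  {"jaw": 0, "travel": [0, 0, 0.04], "twist": 0},
  {"jaw": 0, "travel": [0, 0, 0.04], "twist": 0},
  {"jaw": 0, "travel": [0, 0, 0.02], "twist": 0},
  {"jaw": 0, "travel": [0, 0, 0], "twist": 0},
])

```text
time: 17.15
tool_pos: [0.5334, -0.282, 0.1414]
tool_rot: [3.142, -0.0, -2.96]
contact_force: [-0.5, 0.4, -1.5]
opening: 0.0271
```

carry_out([
  {"jaw": 0, "travel": [0, 0, 0.04], "twist": 0},
  {"jaw": 0, "travel": [0, 0, 0.03], "twist": 0},
  {"jaw": 0, "travel": [0, 0, 0], "twist": 0},
])

```text
time: 17.52
tool_pos: [0.5333, -0.282, 0.1371]
tool_rot: [3.141, -0.0, -2.96]
contact_force: [0.7, 0.3, -1.7]
opening: 0.0275
```

The key is in the keyway (over 6 mm past the face with no force). Pressing home.

carry_out([
  {"jaw": 0, "travel": [0, 0, 0.04], "twist": 0},
  {"jaw": 0, "travel": [0, 0, 0.04], "twist": 0},
  {"jaw": 0, "travel": [0, 0, 0.04], "twist": 0},
  {"jaw": 0, "travel": [0, 0, 0.04], "twist": 0},
  {"jaw": 0, "travel": [0, 0, 0.04], "twist": 0},
  {"jaw": 0, "travel": [0, 0, 0.03], "twist": 0},
  {"jaw": 0, "travel": [0, 0, 0], "twist": 0},
  {"jaw": 0, "travel": [0, 0, 0], "twist": 0},
])

```text
time: 18.52
tool_pos: [0.5335, -0.282, 0.1238]
tool_rot: [-3.141, 0.0, -2.96]
contact_force: [-1.3, 0.8, 5.1]
opening: 0.0276
```

carry_out([
  {"jaw": 0, "travel": [0, 0, 0.02], "twist": 0},
  {"jaw": 0, "travel": [0, 0, 0.02], "twist": 0},
  {"jaw": 0, "travel": [0, 0, 0], "twist": 0},
  {"jaw": 0, "travel": [0, 0, 0], "twist": 0},
])

```text
time: 19.02
tool_pos: [0.5335, -0.2821, 0.1217]
tool_rot: [-3.141, 0.0, -2.96]
contact_force: [-3.1, 1.3, 6.8]
opening: 0.0274
```

carry_out([
  {"jaw": 0, "travel": [0, 0, 0.02], "twist": 0},
  {"jaw": 0, "travel": [0, 0, 0.02], "twist": 0},
  {"jaw": 0, "travel": [0, 0, 0], "twist": 0},
  {"jaw": 0, "travel": [0, 0, 0], "twist": 0},
], squeeze=50)

```text
time: 19.52
tool_pos: [0.5336, -0.2821, 0.1215]
tool_rot: [-3.14, 0.001, -2.96]
contact_force: [-6.7, 4.2, 21.8]
opening: 0.0272
```

```bash
python3 - <<'E'
from h import *
st=robot.observe(); print(st["tool_pos"],st["contact_force"],st["torque"],st["opening"],st["time"])
s=robot.read_camera("scene"); crop=s[205:335,65:245]
cv2.imwrite("pics/s6.png",cv2.convertScaleAbs(cv2.resize(crop,(800,578),interpolation=cv2.INTER_CUBIC),alpha=1.5))
E
```

```text
[ 0.53357558 -0.2820796   0.12154697] [-6.69224619  4.2304372  21.78847389] [1.05417611 1.08448568 0.02965697] 0.02717784210995348 19.525
```

View pics/s6.png

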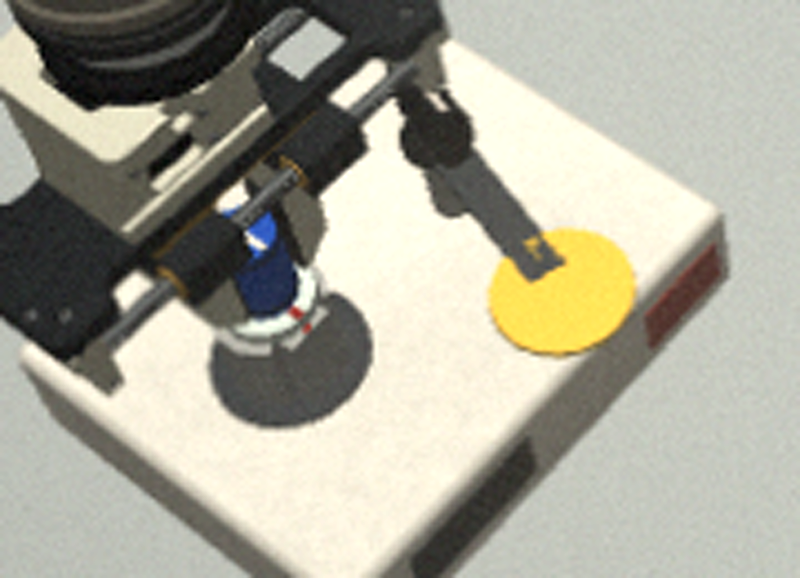

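The collar sits flush on the hub, with its red dash at (297,313) lined up with the hub's dash at (307,328). The cover is open. The press force rose to about 22 N at exactly the predicted home height. I'll let it settle briefly, then hand in.

carry_out([
  {"jaw": 0, "travel": [0, 0, 0], "twist": 0},
  {"jaw": 0, "travel": [0, 0, 0], "twist": 0},
  {"jaw": 0, "travel": [0, 0, 0], "twist": 0},
  {"jaw": 0, "travel": [0, 0, 0], "twist": 0},
])

```text
time: 20.08
tool_pos: [0.5336, -0.2821, 0.1215]
tool_rot: [-3.14, 0.001, -2.96]
contact_force: [-6.8, 4.5, 21.2]
opening: 0.0273
```

```bash
python3 -c "
from cell import robot
s=robot.observe(); print(s['tool_pos'],s['contact_force'],s['opening'],s['time']); print(robot.hand_in())"
```

```text
[ 0.53358007 -0.28207171  0.12153785] [-6.82454108  4.51638512 21.17422468] 0.027263964486773064 20.075
the job is handed in; nothing more can be done
None
```

I opened the cover, fitted the blue shaft into the hub and handed the job in at 20.1 s, still gripping and pressing it down. No verdict is reported at hand-in.

- **Cover:** I turned the knob past its click. The top camera put the disc about 70° from shut by my estimate (1.1 rad is 63°), and the last scene picture shows it still open.
- **Shaft:** I took the small blue shaft from the rack and turned it about 42° to line up the key. It entered the keyway at the first try without resistance.
- **Fit:** The last picture shows the collar flush on the hub and the two red dashes in line.
- **Hold:** The tool stopped at the predicted home height (0.1215 m against 0.1217 m). The upward force was about 21 N with the jaws at 27 mm, gripping at 50 N, and it was steady over the last half second.
- **Disagreement:** About 8 N of sideways force remained while pressing. The ejector travel and the bystanders' positions were not measured directly at the end; no contact with the bystanders was noticed.

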